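Hold the enabling plug home in the cable test unit

TASK

Take the plug with the flat bar handle off the parking rail, pulling it straight up past its spring catch, and push its shaft into the round hub on the grey test unit, turning it until its key slips into the hub's slot. Keep pushing until its collar sits flush on the hub, and finish while still gripping the handle and holding it pushed fully home against the spring. Leave the round-handled plug parked and the other things on the desk undisturbed.

Things in the scene. Friction and masses are not known exactly. Their poses are not given: they have to be found in the camera images.
- plug_grip (a point): Centre of the handle of the keyed plug, the loose part to use (0.13 to 0.21 kg, upright when parked, z up along its shaft). Handle: black upright bar, 40 mm along its x, 20 mm thick along its y, 34 mm high; grip it from above across the 20 mm. Under it a steel neck, 18 mm diameter, 17 mm long, then the collar.
- plug_collar (a point): Centre of the underside of the keyed plug's steel collar (40 mm diameter, 6 mm thick), 40 mm below the handle's centre; axes as plug_grip. Below it the steel shaft: 18 mm diameter, 45 mm long, its end chamfered 2.5 mm, so it ends 85 mm below the handle's centre.
- plug_key (a point): Lower outer edge of the key, a rib 6 mm wide that stands out of the shaft towards the plug's +x, to 15 mm from the axis. It spans from 14 mm (this point) to 34 mm above the shaft's lower end.
- plug: The keyed plug as a whole; origin at the centre of the shaft's lower end, z up along the shaft, +x towards its key.
- round_grip (a point): Centre of the handle of the other plug parked on the rail, which is to stay there: a round black knob 32 mm in diameter and 34 mm high, on the same collar and shaft but without a key. The underside of its collar is 40 mm below this point.
- rail: Parking rail: aluminium plate 80 x 220 x 10 mm on two end posts, top face 75 mm above the desk. Origin on the desk midway between two parking places, 55 mm to either side along its y; either plug may be in either. A plug hangs upright by its collar on the plate, key below it. The hole is 21 mm wide (y), from x -10.5 to +16.5 mm: the key passes up only within about 25 degrees of the rail's +x.
- catch_a_leaf (a point): Sprung steel leaf beside the parking place at the rail's -y end, 18.5 mm towards the rail's +x from the place's axis and 10 mm above the plate. It leans over the rim of the parked collar: the pull straight up is about 4 to 9 N over the first 15 mm, then free. Leaf and black housing reach 19 mm above the plate.
- catch_b_leaf (a point): The same leaf at the parking place at the rail's +y end.
- unit: Fixed grey cable test unit, a box 150 mm (x) x 170 mm (y) x 66 mm high; origin on the desk under the hub's axis, in the middle of the box. The hub in its top is a round aluminium part 48 mm in diameter with a bore of 20 mm diameter and one radial slot, 9 mm wide, from the bore out to the rim.
- hub_face (a point): Centre of the hub's flat top, 70 mm above the desk; axes as the unit. The slot points to the unit's +x give or take up to 0.4 rad; how far is not reported: see it from above, or feel for it by pressing lightly (5 N) and turning. Beside the slot the key stops on this face with the shaft 14 mm deep; within about 0.1 rad of the slot it drops in. Home, the handle's centre is 40 mm above this face.
- pin (a joint): How far the sprung brass pin in the bore is pressed down, m: 0 when free, its top then 37 mm below the hub's face; 0.008 when the plug is home. It pushes up with 6 N at first, 10 N at home, and lifts the plug if let go. The hub itself is stiff to turn (0.25 N m; 0.5 rad to either side of the unit's +x at most) and stays put under light dragging.
- screwdriver_grip (a point): Bystander: screwdriver lying on the desk beyond the rail and the unit, grey handle, 150 mm long, 26 mm thick; point on its handle, 30 mm towards the butt from its middle.
- tester: Bystander: white hand-held tester lying flat, 115 x 60 x 26 mm; origin under its centre.
- parts_tray: Bystander: open grey parts tray with three compartments, 90 x 130 x 30 mm; origin under its centre.
There are look-alikes about, which are no part of the job. What is shaped like the plug but pink is not meant.

How it is judged:
By the outcome, as a careful person would: the job done as asked, in the order asked, and still so for the second after the job is handed in, while the arm keeps its last pose, push and grip.
It also fails if it takes over 48 s, if anything falls off the work surface, if the arm or the gripper's body presses on something with over 40 N, if the wrist force passes 120 N, or if a joint passes its speed limit or range.

ROBOT

A 6-joint arm with a two-finger parallel gripper is mounted at the origin on the work surface. World frame = base frame: x ahead of the robot, y to its left, z up, the work surface at z = 0. Lengths are in m, angles in rad, forces in N, time in s.
With the tool pointing down it reaches from about 0.25 to 0.775 m from the base axis. Payload 4 kg.
Tool frame: the origin (TCP) lies midway between the tips of the shut fingers; the grasp point (between the pads) lies 19 mm behind it; z points along the fingers, x is the direction in which the jaws open and shut, and the axes are right-handed (so a half turn about z gives the same grasp; the last joint's range is limited). The gripper opens to 94 mm and grips with 3 to 60 N. Pads are 16 mm wide; open, the fingers measure 119 mm over their backs; the gripper's body (75 mm by 177 mm) begins 78 mm behind the grasp point.
Start: joints at [-1.446, 0.087, 1.371, -0, 1.684, -0.103], TCP at [0.124, -0.536, 0.206] pointing down, gripper open.
Joint ranges: [-3.1, 3.1], [-0.76, 2.03], [0.27, 2.55], [-1.08, 4.22], [0.17, 2.65], [-2.57, 2.57]. Speed limits (rad/s): [2.79, 2.79, 3.14, 3.14, 3.14, 3.14].

INTERFACE

Orientations are given as [roll, pitch, yaw] about the fixed x, y, z axes, in that order (R = Rz(yaw) Ry(pitch) Rx(roll)).
In Python, from bench import robot, eyes, close_job gives the robot as it stands.
- The arm moves only by the shell command python3 -m jog 'ROWS'. ROWS is JSON, a list of rows, each a list of 3 entries, a list of its own where there are three numbers: the turn, a rotation vector about the tool's x, y, z in degrees, then the shift along the tool's x, y, z in mm, then the closure, from -1 (fully open) to 1 (shut). In form: [[[wx, wy, wz], [x, y, z], claw], ...]. A call has 1 to 5 rows; each row is the pose to reach, as a shift and turn from the pose commanded when the call began, along the tool's axes at that moment; what a row does not reach only later rows make up. A row lasts 1/10 s, in which the tool goes at most 50 mm and 8.59 degrees, less where a joint would pass 70% of its speed; a pose out of reach is approached as far as the arm can. A call with a gripper value outside its range is refused whole. The fingers move at their own pace and stop on an object; the grip force is fixed at half the most. Time passes only in rows, so rows that repeat a pose let the fingers close. It gives the time, the measured TCP pose, the force and the opening at its end, in the units of the state.
- robot.get_obs(): the state, without advancing time (a new reading comes with each control period).
- eyes.snapshot(name): name is "scene" or "top" or "wrist"; returns (picture, depth): 420x560x3 uint8, red, green, blue; 420x560 float32, m along the optical axis (not along the pixel's ray), 0 where there is no reading.
- eyes.camera_params(name): a dict with "mtx" (3x3 intrinsics, pixels), "world_to_cam" (4x4, takes a point from world to camera coordinates). Camera axes: x right, y up, looking along -z (the intrinsics and any distortion apply to the point x, -y, -z); pixel columns grow to the right and rows downward; lengths in m; the calibration is good to about 2 mm. A picture is of the moment at which its call begins: read the wrist's pose just before it. camera_params takes no time and is no camera call; for the wrist camera it gives the pose at the moment of the call.
- close_job(): hands the job in, once; it reports no verdict.
The state is a dict: "time": time; "joint_positions": joint angles; "qvel": joint speeds; "joint_torque": joint torques, N m; "tool_pos": TCP position; "ee_rot": TCP orientation; "wrist_force": force on the tool from outside, world axes, zero at the start; "wrist_torque": the same for the moment, N m; "width": finger opening in m.
Only numpy, scipy, OpenCV 4.12 (cv2) and the standard library are available. Lean on these libraries where they do the work, as an engineer would, in place of code of your own. Each camera call takes 0.05 s, during which the arm holds its last target. There are 200 camera calls.

## Working session

There is one attempt and no reset: what is moved stays moved. The work goes in short steps, Python scripts to look and compute and a shell command to move; the robot and the scene stay as the last step left them, time stands still between calls to the robot, and variables do not carry over. Pictures are saved under pics/ and viewed, about 8 in all and at most 12, crops included, and the job is handed in when it is done.

```bash
ls; mkdir -p pics; cat > h.py <<'E'
import numpy as np,cv2
from bench import robot,eyes
from scipy.spatial.transform import Rotation as R
def snap(n,f):
    p=eyes.camera_params(n); im,d=eyes.snapshot(n)
    cv2.imwrite(f'pics/{f}.png',im[:,:,::-1]); np.savez(f'pics/{f}.npz',im=im,d=d,K=p['mtx'],W=p['world_to_cam'])
    return im,d,p
def load(f):
    z=np.load(f'pics/{f}.npz'); return z['im'],z['d'],dict(mtx=z['K'],world_to_cam=z['W'])
def ray(p,u,v):
    K=np.array(p['mtx']);W=np.array(p['world_to_cam']);C=np.linalg.inv(W)
    r=np.linalg.inv(K)@[u,v,1]; r=np.array([r[0],-r[1],-r[2]])
    return C[:3,3],C[:3,:3]@r
def plane(p,u,v,z):
    o,r=ray(p,u,v); return o+r*(z-o[2])/r[2]
def dep(p,u,v,d):
    o,r=ray(p,u,v); return o+r*d
def cloud(p,d):
    v,u=np.mgrid[:d.shape[0],:d.shape[1]]
    K=np.array(p['mtx']);C=np.linalg.inv(np.array(p['world_to_cam']))
    r=np.stack([u,v,np.ones_like(u)],-1)@np.linalg.inv(K).T*[1,-1,-1]
    return C[:3,3]+(r*d[...,None])@C[:3,:3].T
def proj(p,X):
    c=(np.array(p['world_to_cam'])@[*X,1])[:3]*[1,-1,-1]; q=np.array(p['mtx'])@c; return q[:2]/q[2]
E
python3 - <<'E'
from h import *
o=robot.get_obs();print({k:np.round(v,4) for k,v in o.items()})
for n in ['scene','top']:
    im,d,p=snap(n,n+'0'); print(n,np.round(p['mtx'],1).tolist(),np.round(np.linalg.inv(p['world_to_cam'])[:3,3],3),[k for k in p])
E
```

```text
pics
{'time': np.float64(0.0), 'joint_positions': array([-1.4461,  0.0879,  1.3723,  0.    ,  1.6836, -0.1031]), 'qvel': array([-0.0005,  0.0007, -0.0002,  0.0014,  0.0008, -0.0004]), 'joint_torque': array([-2.00000e-04, -3.40188e+01, -3.02421e+01,  7.17000e-02,
        3.31000e-02, -1.00000e-04]), 'tool_pos': array([ 0.1241, -0.5352,  0.2043]), 'ee_rot': array([-3.1413e+00,  2.2000e-03, -1.3430e+00]), 'wrist_force': array([ 0.4849, -0.8299, -0.2502]), 'wrist_torque': array([ 0.0219, -0.0129,  0.002 ]), 'width': np.float64(0.0938)}
scene [[479.8, 0.0, 276.2], [0.0, 479.8, 206.1], [0.0, 0.0, 1.0]] [ 1.176 -0.232  1.016] ['mtx', 'world_to_cam']
top [[476.8, 0.0, 285.7], [0.0, 476.8, 203.1], [0.0, 0.0, 1.0]] [ 0.432 -0.002  1.056] ['mtx', 'world_to_cam']
```

View pics/top0.png

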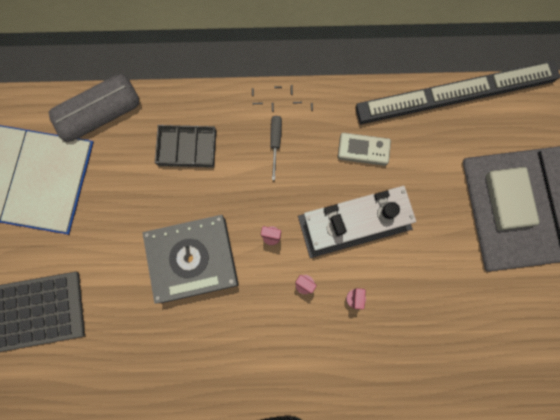

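View pics/scene0.png

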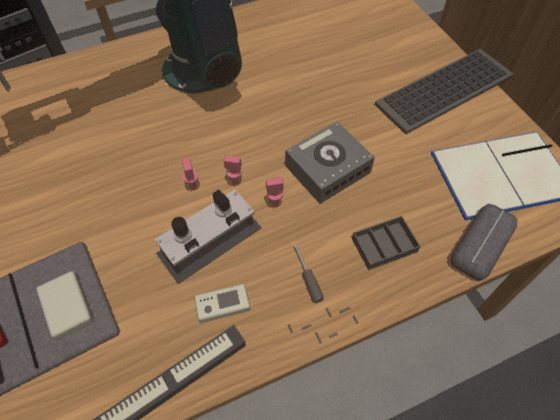

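The top view shows the rail at about (358,222). The black flat bar handle is at (338,225), the round knob at (390,210), the hub at (188,258), and pink look-alikes at (271,235), (306,285) and (357,299). The candidate is the black bar at (338,225), because it's elongated and sits on the rail. Next I'll enlarge and measure it.

```bash
python3 - <<'E'
from h import *
im,d,p=load('top0'); X=cloud(p,d)
# crops
a=cv2.resize(im[180:265,290:425],None,fx=5,fy=5,interpolation=cv2.INTER_CUBIC)
b=cv2.resize(im[210:305,140:240],None,fx=5,fy=5,interpolation=cv2.INTER_CUBIC)
H=max(a.shape[0],b.shape[0]); c=np.zeros((H,a.shape[1]+b.shape[1],3),np.uint8)
c[:a.shape[0],:a.shape[1]]=a; c[:b.shape[0],a.shape[1]:]=b
c=cv2.resize(c,None,fx=.68,fy=.68); print(c.shape); cv2.imwrite('pics/crop1.png',c[:,:,::-1])
def blob(z0,z1,roi):
    m=np.zeros(d.shape,np.uint8); u0,u1,v0,v1=roi
    s=np.s_[v0:v1,u0:u1]; m[s]=((X[s][...,2]>z0)&(X[s][...,2]<z1))*255
    n,l,st,_=cv2.connectedComponentsWithStats(m)
    for i in range(1,n):
        if st[i,4]<25: continue
        P=X[l==i]; r=cv2.minAreaRect((P[:,:2]*1000).astype(np.float32))
        print(st[i].tolist(),'z',np.round(np.median(P[:,2]),4),'mean',np.round(P[:,:2].mean(0),4),'rect',np.round(r[0],1),np.round(r[1],1),round(r[2],1))
print('handles');blob(.125,.2,(290,430,170,270))
print('catch');blob(.086,.105,(290,430,170,270))
print('rail');blob(.068,.0805,(290,430,170,270))
print('unit');blob(.058,.0678,(130,250,200,320))
print('hub');blob(.0682,.08,(130,250,200,320))
E
```

```text
(323, 799, 3)
handles
[384, 202, 16, 16, 204] z 0.1312 mean [ 0.5941 -0.2199] rect [ 594.3 -220.3] [29.9 30. ] 4.3
[331, 214, 16, 22, 207] z 0.1308 mean [ 0.5677 -0.1135] rect [ 568.1 -113.9] [39.7 20. ] 17.7
catch
[374, 190, 16, 11, 99] z 0.093 mean [ 0.6321 -0.2103] rect [ 632.4 -210.8] [14.  28.3] 14.5
[324, 204, 15, 11, 101] z 0.0932 mean [ 0.6056 -0.1041] rect [ 605.6 -104.6] [15.3 29.1] 16.0
rail
[304, 186, 112, 65, 3107] z 0.0745 mean [ 0.586  -0.1627] rect [ 589.5 -165.7] [ 80.7 221.4] 13.8
unit
[142, 215, 94, 89, 4715] z 0.0655 mean [0.5135 0.1926] rect [514.8 193.1] [150.3 170.9] 11.2
hub
[171, 242, 31, 35, 341] z 0.0697 mean [0.5147 0.1925] rect [513.6 190.4] [67.8 55.3] 23.5
```

View pics/crop1.png

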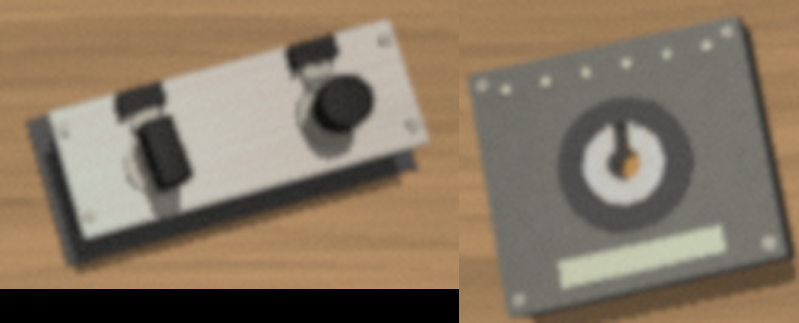

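Flat bar confirmed: the rect is 39.7 x 20 mm with its top at 0.131 (expected 0.132). Next I measure the hub and slot from the top view, while moving the arm over the plug.

```bash
python3 - <<'E'
from h import *
im,d,p=load('top0'); g=cv2.cvtColor(im,cv2.COLOR_RGB2GRAY)
m=np.zeros_like(g); m[230:285,165:215]=(g[230:285,165:215]>150)*255
n,l,st,c=cv2.connectedComponentsWithStats(m); i=1+np.argmax(st[1:,4]); print(st[i],c[i])
cn=max(cv2.findContours((l==i).astype(np.uint8),0,2)[0],key=len)
h=cv2.convexHull(cn)[:,0]; e=cv2.fitEllipse(h); print('ellipse',e)
C=plane(p,*e[0],.07); print('hub',C)
for r in (13,16,19,21):
    a=np.arange(-60,61,2.); w=[]
    for t in np.radians(a):
        q=proj(p,C+np.array([np.cos(t),np.sin(t),0])*r/1000); w.append(cv2.getRectSubPix(g,(1,1),tuple(map(float,q)))[0,0])
    w=np.array(w,float); k=np.clip(np.percentile(w,70)-20-w,0,None); print(r,'slot deg',(k*a).sum()/k.sum(), w[::5].astype(int))
m=np.zeros_like(g)
X=cloud(p,d)
for roi,z0,z1 in (((290,430,170,270),.0705,.0785),((130,250,200,320),.062,.069)):
    u0,u1,v0,v1=roi; s=np.s_[v0:v1,u0:u1]; P=X[s][(X[s][...,2]>z0)&(X[s][...,2]<z1)]
    print(cv2.minAreaRect((P[:,:2]*1000).astype(np.float32)))
E
python3 -m jog '[[[0,0,0],[-103,-176,0],-1],[[0,0,0],[-103,-176,0],-1],[[0,0,0],[-103,-176,0],-1],[[0,0,0],[-103,-176,0],-1],[[0,0,0],[-103,-176,0],-1]]'
python3 -m jog '[[[0,0,0],[-103,-176,0],-1],[[0,0,0],[-103,-176,0],-1],[[0,0,0],[-103,-176,0],-1],[[0,0,0],[-103,-176,0],-1],[[0,0,0],[-103,-176,0],-1]]'
python3 -m jog '[[[0,0,-4],[-103,-146,0],-1],[[0,0,-4],[-103,-146,0],-1],[[0,0,-4],[-103,-146,0],-1],[[0,0,-4],[-103,-146,0],-1],[[0,0,-4],[-103,-146,0],-1]]'
python3 - <<'E'
from h import *
o=robot.get_obs(); im,d,p=snap('wrist','w0'); print(o['tool_pos'],o['ee_rot'],np.linalg.inv(p['world_to_cam'])[:3])
E
```

```text
[177 247  23  23 325] [188.17846154 258.70153846]
ellipse ((187.97512817382812, 257.864013671875), (22.407960891723633, 23.509536743164062), 56.50762939453125)
hub [0.51506659 0.19226212 0.07      ]
13 slot deg 5.967435549525102 [189 186 187 183 165 114  75  75 108 154 182 185 185]
16 slot deg 5.948910593538693 [194 194 194 196 185 139  79  80 128 178 193 194 193]
19 slot deg 5.920283436669619 [197 193 194 196 192 157  85  81 144 187 193 194 194]
21 slot deg 5.7990430622009566 [195 194 190 192 188 163  81  77 150 189 189 188 190]
((589.5164794921875, -165.59275817871094), (80.67121887207031, 220.99835205078125), 13.984314918518066)
((514.7858276367188, 193.07232666015625), (150.2906036376953, 170.8308563232422), 11.134087562561035)
time: 0.6
tool_pos: [0.2756, -0.392, 0.2054]
ee_rot: [-3.14, 0.001, -1.336]
wrist_force: [-0.0, 0.3, 0.0]
width: 0.094
time: 1.1
tool_pos: [0.4232, -0.2524, 0.2049]
ee_rot: [-3.141, 0.002, -1.336]
wrist_force: [0.4, -1.0, -0.3]
width: 0.0937
time: 1.6
tool_pos: [0.5407, -0.1211, 0.2044]
ee_rot: [3.141, 0.001, -1.27]
wrist_force: [-0.1, -0.3, -0.7]
width: 0.0944
[ 0.54074134 -0.12108349  0.20437302] [ 3.14054868e+00  8.89782304e-04 -1.26971214e+00] [[ 2.96617750e-01  9.20807853e-01  2.53240612e-01  6.14619639e-01]
 [-9.54996037e-01  2.86191025e-01  7.79568185e-02 -9.75858176e-02]
 [-6.91939814e-04 -2.64967157e-01  9.64257189e-01  3.84060218e-01]]
```

View pics/w0.png

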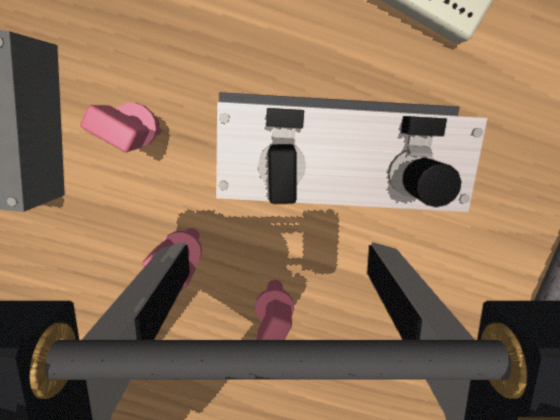

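Wrist view: the bar handle is at (282,173) with its catch above it, the knob is at (432,182), and there are pink look-alikes below. Next I refine the bar position from the wrist depth.

```bash
python3 - <<'E'
from h import *
im,d,p=load('w0'); X=cloud(p,d)
def f(u0,u1,v0,v1,z0,z1):
    s=np.s_[v0:v1,u0:u1]; P=X[s][(X[s][...,2]>z0)&(X[s][...,2]<z1)]
    print(len(P),np.median(P[:,2]),cv2.minAreaRect((P[:,:2]*1000).astype(np.float32)))
f(260,305,135,215,.126,.14); f(395,470,145,215,.126,.14); f(210,490,90,220,.07,.0785)
f(250,310,130,200,.078,.085)
E
```

```text
1603 0.13237161469972714 ((570.8034057617188, -113.94667053222656), (40.09772872924805, 19.99029541015625), 17.908533096313477)
1663 0.1324812530049827 ((597.5626220703125, -220.00828552246094), (31.414077758789062, 31.209436416625977), 39.8487434387207)
17483 0.07566511568179557 ((591.701904296875, -165.7239990234375), (80.33805084228516, 220.97117614746094), 13.967768669128418)
579 0.0816983868076952 ((577.7008056640625, -111.74928283691406), (44.33802795410156, 39.178253173828125), 19.081878662109375)
```

```bash

python3 -m jog '[[[0,0,-0.5],[2,-30,0],-1],[[0,0,-0.5],[2,-30,0],-1],[[0,0,-0.5],[2,-30,50],-1],[[0,0,-0.5],[2,-30,80],-1],[[0,0,-0.5],[2,-30,80],-1]]'
python3 -m jog '[[[0,0,0],[0,0,13],-1],[[0,0,0],[0,0,26],-1],[[0,0,0],[0,0,26],-1],[[0,0,0],[0,0,26],-1]]'
python3 -m jog '[[[0,0,0],[0,0,0],1],[[0,0,0],[0,0,0],1],[[0,0,0],[0,0,0],1],[[0,0,0],[0,0,0],1],[[0,0,0],[0,0,0],1]]'
python3 -m jog '[[[0,0,0],[0,0,0],1],[[0,0,0],[0,0,0],1],[[0,0,0],[0,0,0],1],[[0,0,0],[0,0,0],1],[[0,0,0],[0,0,0],1]]'
```

```text
time: 2.15
tool_pos: [0.564, -0.1165, 0.1196]
ee_rot: [3.131, 0.006, -1.267]
wrist_force: [-0.3, -0.2, -0.5]
width: 0.0938
time: 2.55
tool_pos: [0.5691, -0.1157, 0.1002]
ee_rot: [-3.141, -0.001, -1.265]
wrist_force: [-0.4, -0.5, 0.9]
width: 0.0943
time: 3.05
tool_pos: [0.5689, -0.1154, 0.0996]
ee_rot: [-3.141, -0.0, -1.264]
wrist_force: [0.2, 0.0, -0.0]
width: 0.0578
time: 3.55
tool_pos: [0.5688, -0.1155, 0.0994]
ee_rot: [3.142, -0.0, -1.265]
wrist_force: [0.0, -0.0, -0.3]
width: 0.0197
```

```bash

python3 -m jog '[[[0,0,0],[0,0,0],1],[[0,0,0],[0,0,0],1],[[0,0,0],[0,0,-3],1],[[0,0,0],[0,0,-6],1],[[0,0,0],[0,0,-10],1]]'
python3 -m jog '[[[0,0,0],[0,0,-4],1],[[0,0,0],[0,0,-8],1],[[0,0,0],[0,0,-12],1],[[0,0,0],[0,0,-16],1],[[0,0,0],[0,0,-20],1]]'
python3 -m jog '[[[0,0,0],[0,0,-14],1],[[0,0,0],[0,0,-28],1],[[0,0,0],[0,0,-42],1],[[0,0,0],[0,0,-56],1],[[0,0,0],[0,0,-60],1]]'
python3 - <<'E'
from h import *
o=robot.get_obs(); im,d,p=snap('wrist','w1'); print(o['tool_pos'],o['ee_rot'],o['wrist_force'],o['wrist_torque'],o['width'])
E
```

```text
time: 4.05
tool_pos: [0.5673, -0.1152, 0.1075]
ee_rot: [3.138, 0.002, -1.264]
wrist_force: [-0.7, -0.1, -7.7]
width: 0.0196
time: 4.55
tool_pos: [0.5694, -0.1155, 0.1306]
ee_rot: [-3.14, -0.001, -1.264]
wrist_force: [-0.6, 0.7, -1.5]
width: 0.0194
time: 5.05
tool_pos: [0.57, -0.1158, 0.1927]
ee_rot: [-3.138, -0.003, -1.264]
wrist_force: [-0.4, -0.1, -1.5]
width: 0.0199
[ 0.57003616 -0.1157884   0.1927304 ] [-3.13753172e+00 -2.85059522e-03 -1.26443240e+00] [-0.42930696 -0.1091466  -1.53241852] [ 0.02743163 -0.01134751  0.03150573] 0.019892814587224677
```

View pics/w1.png

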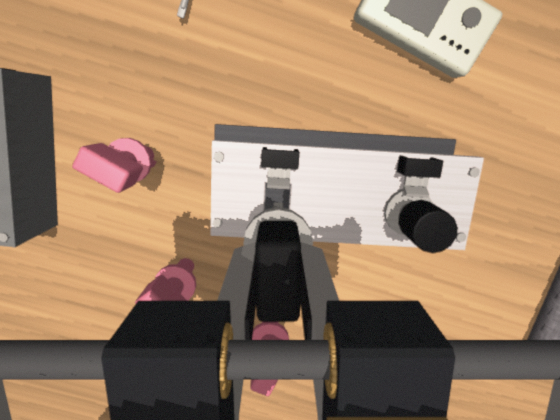

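The plug is held (handle at about (278,268)) and the knob is still parked. Next I measure the plug in the tool frame, for offset and tilt.

```bash
python3 - <<'E'
from h import *
im,d,p=load('w1'); X=cloud(p,d)
t=np.array([0.57003616,-0.1157884,0.1927304]); Rt=R.from_euler('xyz',[-3.13753,-.00285,-1.26443]).as_matrix()
Y=(X-t)@Rt*1000
s=np.s_[205:330,240:320]; P=Y[s].reshape(-1,3); z=P[:,2]
for a in range(-60,60,4): print(a,((z>a)&(z<=a+4)).sum(),end='; ')
T=P[(z>-45)&(z<-28)]
A=np.c_[T[:,:2],np.ones(len(T))]; c=np.linalg.lstsq(A,T[:,2],rcond=None)[0]; print('\nplane',c,np.median(T[:,2]))
T=T[abs(A@c-T[:,2])<1]; print(cv2.minAreaRect(T[:,:2].astype(np.float32)),T.min(0),T.max(0))
C=P[(z>10)&(z<24)]; print('collar',len(C),np.median(C[:,2]),C.min(0),C.max(0))
cc=Y[np.s_[195:330,225:330]].reshape(-1,3);cc=cc[(cc[:,2]>11)&(cc[:,2]<22)&(abs(cc[:,0])<21)]
print(cc[np.argmin(cc[:,1])],np.abs(cc[:,0]).max(),cc[:,2].min(),cc[:,2].max())
E
```

```text
-60 198; -56 211; -52 185; -48 213; -44 186; -40 167; -36 3350; -32 691; -28 247; -24 237; -20 231; -16 212; -12 207; -8 159; -4 65; 0 1; 4 0; 8 0; 12 0; 16 942; 20 97; 24 2; 28 0; 32 0; 36 0; 40 12; 44 16; 48 2; 52 0; 56 0; 
plane [-1.76086459e-02 -7.95626353e-03 -3.35161047e+01] -33.04692139073341
((-2.425116539001465, -3.484518051147461), (32.22065353393555, 40.669593811035156), 20.254175186157227) [-17.02783015 -22.51331665 -34.68614038] [ 17.17122775  16.02732711 -32.17438704]
collar 1039 17.913497751592008 [-20.6160955  -22.57293899  16.10247039] [18.98859794 -1.13715516 23.92534071]
[ -0.53829592 -22.57293899  20.8429625 ] 20.616095500788962 16.102470386291674 21.911072190084138
```

Plug axis in the tool frame is about (-0.5,-2.5) mm. The collar top is at +17.9 (expected +18) and the tilt is under 1°. Next I move short of the hub, turn to the slot angle, and look.

```bash

python3 -m jog '[[[0,0,0],[-30,0,0],1],[[0,0,0],[-70,4,0],1],[[0,0,0],[-115,8,0],1],[[0,0,0],[-161,10,0],1],[[0,0,0],[-161,10,0],1]]'
python3 -m jog '[[[0,0,4],[-45,3,0],1],[[0,0,8],[-90,6,0],1],[[0,0,11.7],[-130,8,0],1],[[0,0,11.7],[-162,9,0],1],[[0,0,11.7],[-162,9,0],1]]'
python3 -m jog '[[[0,0,0],[0,0,0],1],[[0,0,0],[0,0,0],1]]'
cat > hubm.py <<'E'
from h import *
import sys
o=robot.get_obs(); im,d,p=snap('wrist',sys.argv[1]); t=o['tool_pos'];Rt=R.from_euler('xyz',o['ee_rot']).as_matrix()
print(t,o['ee_rot'],o['wrist_force'],o['width'])
g=cv2.cvtColor(im,cv2.COLOR_RGB2GRAY); X=cloud(p,d); Y=(X-t)@Rt*1000
near=np.hypot(X[...,0]-.515,X[...,1]-.192)<.04
m=(near&(abs(X[...,2]-.07)<.008)&(g>140)).astype(np.uint8)
n,l,st,c=cv2.connectedComponentsWithStats(m); i=1+np.argmax(st[1:,4]); print(st[i])
h=cv2.convexHull(max(cv2.findContours((l==i).astype(np.uint8),0,2)[0],key=len))[:,0]
Q=np.array([plane(p,u+.0,v+.0,.07) for u,v in h]); 
k=np.linalg.lstsq(np.c_[2*Q[:,:2],np.ones(len(Q))],(Q[:,:2]**2).sum(1),rcond=None)[0]
rad=np.sqrt(k[2]+k[0]**2+k[1]**2); C=np.array([k[0],k[1],.07])
print('hub',C,'r',rad,'meas z',np.median(X[l==i][:,2]),'in tool mm',(C-t)@Rt*1000)
for r in (14,17,20):
    a=np.arange(-50,61,1.);w=np.array([cv2.getRectSubPix(g,(1,1),tuple(map(float,proj(p,C+np.array([np.cos(x),np.sin(x),0])*r/1000))))[0,0] for x in np.radians(a)],float)
    kk=np.clip(np.percentile(w,60)*.75-w,0,None); print(r,'slot world deg',(kk*a).sum()/kk.sum(), 'span',(kk>0).sum())
E
python3 hubm.py w2
```

```text
time: 5.6
tool_pos: [0.5086, 0.0397, 0.1893]
ee_rot: [3.141, 0.003, -1.258]
wrist_force: [0.3, -1.3, -1.3]
width: 0.0202
time: 6.1
tool_pos: [0.452, 0.1894, 0.1891]
ee_rot: [3.141, 0.001, -1.464]
wrist_force: [-0.4, -1.0, -2.0]
width: 0.0199
time: 6.3
tool_pos: [0.4538, 0.1857, 0.1891]
ee_rot: [3.141, -0.001, -1.47]
wrist_force: [-0.7, -0.6, -2.8]
width: 0.0201
[0.45376376 0.18566049 0.18914301] [ 3.14121963e+00 -9.67225746e-04 -1.46992939e+00] [-0.70885987 -0.57464635 -2.81712127] 0.020069996949775487
[ 247   93   63   64 2315]
hub [0.51756833 0.19240208 0.07      ] r 0.024901287440740272 meas z 0.07060417482755982 in tool mm [ -0.39769807 -64.20355821 119.11873821]
14 slot world deg 7.1174176331725345 span 37
17 slot world deg 6.825891181988743 span 31
20 slot world deg 6.79077598828697 span 26
```

View pics/w2.png

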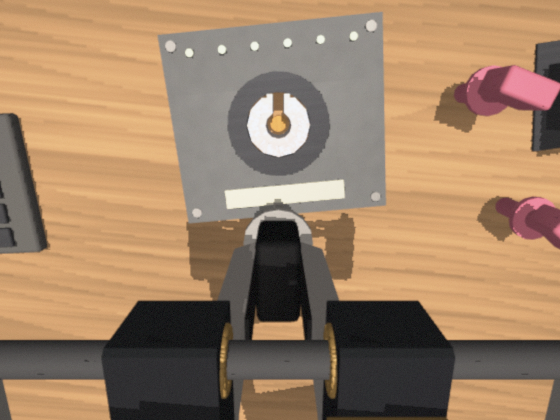

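Wrist view: the hub centre is at about (278,124) with its slot pointing up at (278,103). Wrist and top views both put the hub and the bar about 2.5 mm apart in x, so the wrist-relative offsets hold. The slot reads 6–7°, and the plug is at about 6.1°. Next I move over the hub and descend.

```bash

python3 -m jog '[[[0,0,0],[0,-30,0],1],[[0,0,-0.5],[0,-62,0],1],[[0,0,-0.5],[0,-62,0],1],[[0,0,-0.5],[0,-62,20],1],[[0,0,-0.5],[0,-62,40],1]]'
python3 -m jog '[[[0,0,0],[0,0,2],1],[[0,0,0],[0,0,2],1],[[0,0,0],[0,0,2],1]]'
python3 -m jog '[[[0,0,0],[0,0,3],1],[[0,0,0],[0,0,6],1],[[0,0,0],[0,0,9],1],[[0,0,0],[0,0,11],1],[[0,0,0],[0,0,11],1]]'
python3 - <<'E'
from h import *
snap('wrist','w3');snap('scene','s3'); 
im=cv2.imread('pics/s3.png');a=cv2.resize(im[95:205,270:390],None,fx=3.5,fy=3.5,interpolation=2); b=cv2.imread('pics/w3.png')[50:340,130:430]
H=max(len(a),len(b));c=np.zeros((H,a.shape[1]+b.shape[1],3),np.uint8);c[:len(a),:a.shape[1]]=a;c[:len(b),a.shape[1]:]=b;print(c.shape);cv2.imwrite('pics/c3.png',c)
E
```

```text
time: 6.85
tool_pos: [0.5157, 0.192, 0.1496]
ee_rot: [-3.14, -0.0, -1.462]
wrist_force: [0.5, -0.1, -2.4]
width: 0.0199
time: 7.15
tool_pos: [0.5155, 0.1928, 0.1488]
ee_rot: [-3.14, 0.0, -1.461]
wrist_force: [0.2, 0.3, -1.6]
width: 0.0196
time: 7.65
tool_pos: [0.5148, 0.193, 0.1359]
ee_rot: [3.141, -0.0, -1.46]
wrist_force: [-0.5, -0.6, -2.1]
width: 0.02
(385, 720, 3)
```

View pics/c3.png

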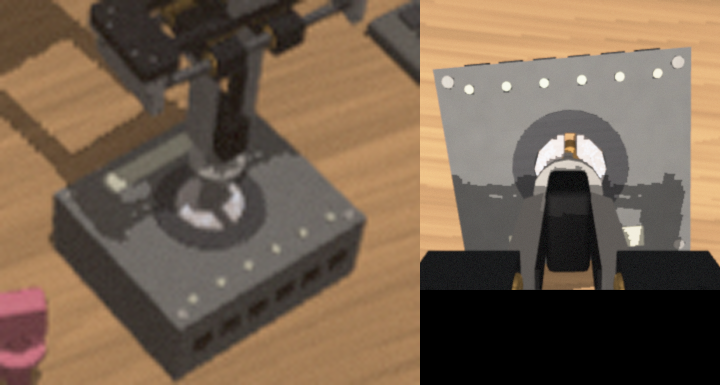

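The shaft tip is about 3 mm into the bore with no contact force, and the slot lines up ahead of the handle. I'll continue in small steps.

```bash

python3 -m jog '[[[0,0,0],[0,0,3],1],[[0,0,0],[0,0,6],1],[[0,0,0],[0,0,8],1],[[0,0,0],[0,0,8],1]]'
python3 -m jog '[[[0,0,0],[0,0,2],1],[[0,0,0],[0,0,4],1],[[0,0,0],[0,0,6],1],[[0,0,0],[0,0,6],1]]'
```

```text
time: 8.15
tool_pos: [0.5149, 0.1927, 0.1278]
ee_rot: [3.141, -0.001, -1.46]
wrist_force: [1.3, -1.5, -2.8]
width: 0.0201
time: 8.55
tool_pos: [0.515, 0.1928, 0.1221]
ee_rot: [3.141, -0.001, -1.46]
wrist_force: [0.0, -2.9, -1.9]
width: 0.02
```

The shaft is about 17 mm deep with no vertical force, so the key is in the slot.

```bash

python3 -m jog '[[[0,0,0],[0,0,3],1],[[0,0,0],[0,0,6],1],[[0,0,0],[0,0,9],1],[[0,0,0],[0,0,12],1],[[0,0,0],[0,0,12],1]]'
python3 -m jog '[[[0,0,0],[0,0,3],1],[[0,0,0],[0,0,6],1],[[0,0,0],[0,0,9],1],[[0,0,0],[0,0,12],1],[[0,0,0],[0,0,12],1]]'
```

```text
time: 9.05
tool_pos: [0.5149, 0.1928, 0.1097]
ee_rot: [3.141, -0.001, -1.46]
wrist_force: [1.1, -4.3, -2.7]
width: 0.0197
time: 9.55
tool_pos: [0.5152, 0.1928, 0.0996]
ee_rot: [-3.141, -0.001, -1.46]
wrist_force: [-1.9, -5.4, 5.1]
width: 0.0199
```

```bash

python3 -m jog '[[[0,0,0],[0,0,2],1],[[0,0,0],[0,0,4],1],[[0,0,0],[0,0,4],1],[[0,0,0],[0,0,4],1]]'
python3 -m jog '[[[0,0,0],[0,0,1.5],1],[[0,0,0],[0,0,3],1],[[0,0,0],[0,0,3],1],[[0,0,0],[0,0,3],1]]'
python3 -m jog '[[[0,0,0],[0,0,1],1],[[0,0,0],[0,0,1],1],[[0,0,0],[0,0,1],1]]'
```

```text
time: 9.95
tool_pos: [0.5152, 0.1928, 0.0965]
ee_rot: [-3.14, -0.001, -1.46]
wrist_force: [-2.6, -5.8, 8.9]
width: 0.0196
time: 10.35
tool_pos: [0.5153, 0.1928, 0.0944]
ee_rot: [-3.14, -0.001, -1.46]
wrist_force: [-4.1, -6.7, 12.2]
width: 0.0198
time: 10.65
tool_pos: [0.5153, 0.1928, 0.0944]
ee_rot: [-3.139, -0.001, -1.46]
wrist_force: [-5.2, -7.3, 15.0]
width: 0.0198
```

The tool stopped at z=0.0944 (expected home 0.094) and force rises with no further travel, so the collar is seated. Next I relax the side load, add a little push, and check by picture.

```bash

python3 -m jog '[[[0,0,0],[1.5,1,1],1],[[0,0,0],[1.5,1,1],1],[[0,0,0],[1.5,1,1],1],[[0,0,0],[1.5,1,1],1],[[0,0,0],[1.5,1,1],1]]'
python3 - <<'E'
from h import *
o=robot.get_obs();print(o['time'],o['tool_pos'],o['wrist_force'],o['width'])
im,d,p=snap('wrist','w4');t=o['tool_pos'];X=cloud(p,d);Y=(X-t)@R.from_euler('xyz',o['ee_rot']).as_matrix()*1000
s=np.s_[205:330,240:320];P=X[s];q=Y[s][...,2]
print('handle top z',np.median(P[(q<-28)&(q>-40)][:,2]),'(home .127)  collar top z',np.median(P[(q>10)&(q<21)][:,2]),'(home .076)')
snap('scene','s4'); snap('top','t4')
im=cv2.imread('pics/s4.png');a=cv2.resize(im[95:260,150:390],None,fx=2,fy=2,interpolation=2); b=cv2.imread('pics/w4.png')[50:340,130:430]
H=max(len(a),len(b));c=np.zeros((H,a.shape[1]+b.shape[1],3),np.uint8);c[:len(a),:a.shape[1]]=a;c[:len(b),a.shape[1]:]=b;print(c.shape);cv2.imwrite('pics/c4.png',c)
E
```

```text
time: 11.15
tool_pos: [0.5153, 0.1927, 0.0944]
ee_rot: [-3.137, 0.002, -1.459]
wrist_force: [-3.8, -4.2, 17.2]
width: 0.02
11.15 [0.5153462  0.19265459 0.09435046] [-3.76370953 -4.1860848  17.20359979] 0.019980488501591318
handle top z 0.12736689843927895 (home .127)  collar top z 0.07651420194706035 (home .076)
(330, 780, 3)
```

View pics/c4.png

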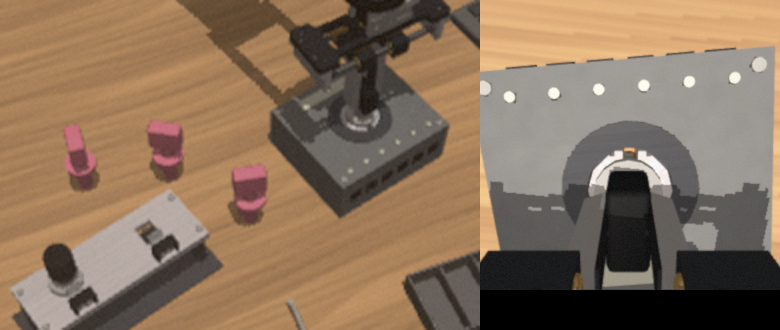

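The collar sits on the hub with the slot visible ahead of it. The round plug is still parked and the pink parts are in place, so I'm handing in.

```bash
python3 -c "
from bench import close_job,robot
o=robot.get_obs();print(o['tool_pos'],o['wrist_force'],o['width']);print(close_job())"
```

```text
[0.51534017 0.19268477 0.09435935] [-4.29542002 -3.97879778 16.55307925] 0.020015490197613856
the job is handed in; nothing more can be done
None
```

I pulled the flat-bar plug straight up past its catch and pushed it into the hub with its key in the slot. I handed in at about 11.3 s of the 48 s allowed, still gripping the handle and pressing down.

- **Seating:** in the last wrist view the handle top is at 127.4 mm (home is 127) and the collar top at 76.5 mm (home is 76). The tool stopped at z = 94.4 mm while the push kept rising to about 17 N, against the pin's 10 N.
- **Grip:** the finger opening is 20.0 mm, matching the handle's thickness.
- **Turning:** I set the plug to the slot angle seen in the images (6–7°), and the key dropped in without any feeling around.
- **Surroundings:** the last scene view shows the round plug still parked and the three pink look-alikes in place. I didn't check the screwdriver, tester and tray separately; the arm carried nothing near them.
- **Disagreements:** the top and wrist cameras differed by about 2.5 mm in x, so I relied on wrist-camera offsets between plug and hub. A side load of about 6 N remained at the end.

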